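# Slide the eared plate into the clip bracket

### The job

Fit the flat steel plate that has an ear at each end into the bracket: feel for the two slots, slide the ears down past the spring clips until the plate sits flat and fully home on the bracket's floor, then let go and leave it there. The slots are clamped somewhere off the middle of the bracket's base and stand on a sprung table, so search with light touches and press gently, at most 25 to 30 N. Leave the other plate and everything else on the bench where it is.

Things in the scene. Friction and masses are not known exactly. Their poses are not given: they have to be found in the camera images.
- plate: Plate to fit: bare steel, 0.11-0.21 kg, flat on the bench. Body 50 (x) x 70 (y) x 8 mm thick; in the middle of each y end one ear 16 (x) x 14 (y) x 8 mm, flush with it, so 98 mm over the ears. Grip tab on its middle, 14 (x) x 30 (y) mm, from 8 to 32 mm above the underside. Origin: centre of the underside; z up, y through both ears. Same after a half turn about z.
- bracket: Bracket, bolted to the bench: grey base 120 (x) x 166 (y) x 8 mm, origin at the centre of its underside, z up. Above it a dark sprung table, and on that an aluminium slot carrier, clamped parallel to the base and centred in y, but anywhere up to 12 mm either side of the middle along the base's x: set by hand, it does not slip in this work, and its place is in none of the readings.
- spring_table (a joint): How far (m) the sprung table with the slot carrier is pushed down: 0 at rest, stop at 13 mm. It starts to sink at about 3 N and gives 1 mm for each further 3 N, so 5 mm means 18 N and 9 mm 30 N; it springs back. All heights given for the carrier hold for the table at rest.
- bracket_mouth (a point): Point on the base's centre line at the height of the slot mouths, 58 mm above the bench; the carrier's offset is not in it. At each y end of the carrier a block with a slot, 18 mm wide in x (1 mm clearance each side of an ear), from 37 to 51.5 mm in y (2 mm clearance), with a 1.5 mm 45-degree bevel. Walls 12 mm thick with flat tops: an ear that misses rests on them, underside at 58 mm.
- bracket_floor (a point): Point on the base's centre line at the height of the carrier's floor, 34 mm above the bench; the carrier's offset is not in it. The slots run straight down to this floor (56 x 116 mm). Home: plate's underside on it at 34 mm once let go, level, plate's y along the bracket's y, either way round; centred on the carrier, so up to 13 mm from the base's middle in x.
- bracket_clips (a point): Point on the base's centre line at the clip tips' height, 43 mm. In each slot a sprung steel leaf bulges 3 mm from both x walls. Ears meet them with the plate's underside 16 to 20 mm above the floor; pushing on takes about 8 to 22 N (the table sinks too) until about 1 mm above the floor they snap over the ears' tops and hold the plate down. Its weight alone does not pass them.
- plain_plate: Another steel plate, not to be used: 50 x 98 x 8 mm plain rectangle without ears, with the same grip tab. Origin: centre of the underside, y along its length.
- housing_a: Teal plastic power-tool housing lying on its side, about 130 x 170 x 58 mm; origin under the middle of its barrel, barrel along x, handle towards -y. Bystander.
- housing_b: Second teal housing, the same shape. Bystander.
- carton: Small open blue box, 100 x 130 x 55 mm high; origin at the centre of its underside. Bystander.
- driver: Screwdriver lying on the bench along its x. Bystander.
- oil_can: White plastic bottle with a red cap, 48 mm across and 110 mm high; origin at the centre of its underside. Bystander.
- mallet: Hammer lying on the bench along its x. Bystander.
- screw_pot: Steel bowl, 70 mm across, 35 mm high; origin at the centre of its underside. Bystander.
There are look-alikes about, which are no part of the job. Leave any green or yellow look-alike of the bracket alone.

How it is judged:
By the outcome, as a careful person would: the job done as asked, in the order asked, and still so for the second after the job is handed in, with the robot touching nothing.
It also fails if it takes over 58 s, if anything falls off the work surface, if the arm or the gripper's body presses on something with over 40 N, if the wrist force passes 120 N, or if a joint passes its speed limit or range.

### The arm

A 6-joint arm with a two-finger parallel gripper is mounted at the origin on the work surface. World frame = base frame: x ahead of the robot, y to its left, z up, the work surface at z = 0. Lengths are in mm, angles in rad, forces in N, time in s.
With the tool pointing down it reaches from about 350 to 875 mm from the base axis. Payload 4.2 kg.
Tool frame: the origin (TCP) lies between the finger pads; the fingertips stand 25 mm ahead of it and the grasp point (between the pads) lies 6 mm ahead of it; z points along the fingers, y is the line along which they close (so a half turn about z gives the same grasp; the last joint's range is limited). The gripper opens to 85 mm and grips with 20 to 120 N. Pads are 22 mm wide; open, the fingers measure 114 mm over their backs; the gripper's body (76 mm by 85 mm) begins 54 mm behind the grasp point. The pads swing forward as they close: fully open they stand 13 mm farther back than shut.
Start: joints at [-1.003, 0.385, 0.008, 0, -1.194, -0.259], TCP at [189.963, -595.41, 256.312] pointing down, gripper open.
Joint ranges: [-3.14, 3.14], [-1.21, 2.06], [-1.07, 1.41], [-3.16, 2.05], [-2.99, -0.16], [-3.1, 3.1]. Speed limits (rad/s): [2.79, 2.79, 3.14, 3.14, 3.14, 3.14].

### API

Orientations are given as a unit quaternion [x, y, z, w].
In Python, from bench import arm gives the robot as it stands.
- The arm moves only by the shell command python3 -m pendant 'ROWS'. ROWS is JSON, a list of rows, each a list of 7 numbers: the shift along the tool's x, y, z in m, then the turn, a rotation vector about the tool's x, y, z in degrees, then the finger opening in m, from 0 to 0.0854. In form: [[x, y, z, wx, wy, wz, fingers], ...]. A call has 1 to 12 rows; each row shifts and turns the commanded pose from where the row before left it, along the tool's axes as they then stand; what a row does not reach is not made up. A row lasts 1/10 s, in which the tool goes at most 50 mm and 8.59 degrees, less where a joint would pass 70% of its speed; a pose out of reach is approached as far as the arm can. A call is refused whole if a number of a shift passes 0.05 or a number of a turn 8.59, either way. A call with a gripper value outside its range is refused whole. The fingers move at their own pace and stop on an object; the grip force is fixed at half the most. Time passes only in rows, so rows that do not move let the fingers close. It gives the time, the measured TCP pose, the force, the opening and the grip force at its end, in the units of the state.
- arm.read_state(): the state, without advancing time (a new reading comes with each control period).
- arm.get_image(name): name is "scene" or "top" or "wrist"; returns a dict with "image" (480x640x3 uint8, red, green, blue), "fx", "fy", "cx", "cy" (pixels), "k1" (the pictures are not rectified: a ray, as slopes to the right and down, at radius r is drawn at 1 + k1 r^2 times it, then the intrinsics apply), "xyz" and "rotation" of the camera in the world. Camera axes: x right, y down, z forward; pixel columns grow to the right and rows downward; lengths in mm; the calibration is good to about 2 mm. A picture is of the moment at which its call begins. There is no depth.
- arm.job_done(): hands the job in; it is judged then, once.
The state is a dict: "clock": time; "joints": joint angles; "joint_vel": joint speeds; "joint_efforts": joint torques, N m; "position": TCP position; "ee_rot": TCP orientation; "contact_force": force on the tool from outside, world axes, zero at the start; "wrist_torque": the same for the moment, N m; "gripper_width": finger opening in mm; "grasp_force": force on a finger pad.
Only numpy, scipy, OpenCV 4.12 (cv2) and the standard library are available. Lean on these libraries where they do the work, as an engineer would, in place of code of your own. Each camera call takes 0.05 s, during which the arm holds its last target. There are 200 camera calls.

## Working session

There is one attempt and no reset: what is moved stays moved. The work goes in short steps, Python scripts to look and compute and a shell command to move; the robot and the scene stay as the last step left them, time stands still between calls to the robot, and variables do not carry over. Pictures are saved under pics/ and viewed, at most 10 in all, crops included, and the job is handed in when it is done.

```bash
mkdir -p pics; cat > h.py <<'E'
import numpy as np, cv2, json
from bench import arm
from scipy.spatial.transform import Rotation as R
def shot(n,f):
    d=arm.get_image(n); im=np.array(d["image"])[:,:,::-1].copy(); cv2.imwrite(f"pics/{f}.png",im)
    c={k:(np.array(d[k]).tolist()) for k in d if k!="image"}; json.dump(c,open(f"pics/{f}.json","w")); return im,c
def load(f): return cv2.imread(f"pics/{f}.png"),json.load(open(f"pics/{f}.json"))
def rot(c):
    r=np.array(c["rotation"],float); return r if r.shape==(3,3) else R.from_quat(r).as_matrix()
def ray(c,u,v):
    a=np.array([(u-c["cx"])/c["fx"],(v-c["cy"])/c["fy"]]); p=a.copy()
    for _ in range(20): p=a/(1+c["k1"]*(p@p))
    return np.array(c["xyz"]),rot(c)@np.array([p[0],p[1],1])
def plane(c,u,v,z):
    o,d=ray(c,u,v); return (o+d*(z-o[2])/d[2]).round(1)
def pix(c,P):
    q=rot(c).T@(np.array(P)-np.array(c["xyz"])); p=q[:2]/q[2]; p=p*(1+c["k1"]*(p@p)); return (p*[c["fx"],c["fy"]]+[c["cx"],c["cy"]]).round(1)
E
python3 - <<'E'
from h import *
a,c=shot("top","top0"); print(c)
b,c2=shot("scene","scene0"); print(c2)
s=arm.read_state(); print(s)
w,c3=shot("wrist","wrist0"); print(c3)
E
```

```text
{'fx': 566.1183230171586, 'fy': 566.1183230171586, 'cx': 318.17467849910975, 'cy': 248.31266588959656, 'k1': -0.10816612431277059, 'xyz': [325.94735200051946, 72.38968187943635, 1425.1929421228429], 'rotation': [-0.7002099155459459, 0.7108432637501767, -0.046400974523969574, 0.04748555691325748]}
{'fx': 441.3237341030621, 'fy': 441.3237341030621, 'cx': 322.2900415314133, 'cy': 236.4525855597647, 'k1': -0.09131729629882722, 'xyz': [1350.6327907465816, 578.8199913584201, 768.0152679765237], 'rotation': [0.45846635989891044, 0.7647232472079049, -0.3949505925983696, -0.22140682335248135]}
{'clock': 0.1, 'joints': array([-1.00340483e+00,  3.85457316e-01,  6.79206374e-03, -4.14473027e-04,
       -1.19400705e+00, -2.58532332e-01]), 'joint_vel': array([-0.00146055, -0.00096815,  0.00244925,  0.0018844 , -0.00188354,
       -0.00076969]), 'joint_efforts': array([-9.62870799e-04, -3.93318808e+01,  1.88928705e+01,  4.19798523e+00,
       -2.63591952e-03,  4.33216215e-06]), 'position': array([ 189.81816673, -594.99318623,  255.35903831]), 'ee_rot': array([-1.53740905e-01,  9.88110731e-01,  9.36442312e-04, -2.00002325e-04]), 'contact_force': array([-0.23392651, -0.13656451, -0.21187146]), 'wrist_torque': array([-0.01424903, -0.02028423,  0.00060186]), 'grasp_force': 0.0, 'gripper_width': 85.4193840230565}
{'fx': 339.0217007700702, 'fy': 339.0217007700702, 'cx': 318.84134247506495, 'cy': 229.83142772845054, 'k1': -0.05684266798719253, 'xyz': [122.63329653815275, -616.61045704408, 371.6227888509333], 'rotation': [0.5838686379682004, 0.7992494149179881, 0.11565895170844259, 0.08319130507520751]}
```

View pics/top0.png

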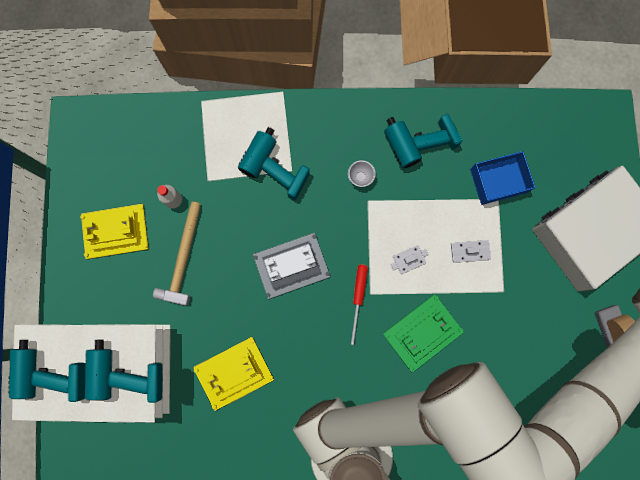

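View pics/scene0.png

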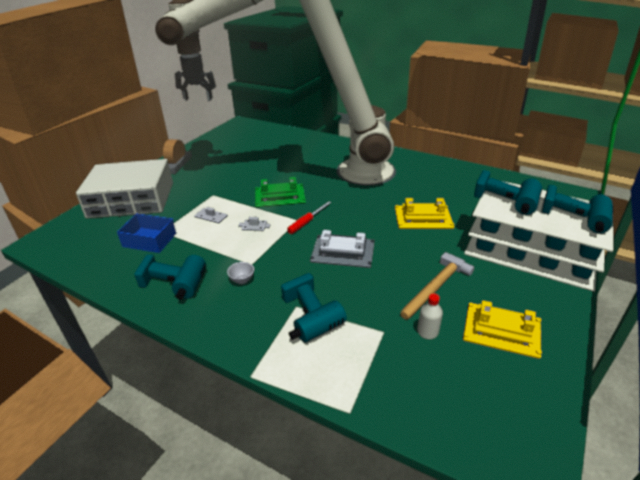

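Top view: the grey bracket is at about (291,266). Look-alike brackets are green at (424,333) and yellow at (114,231) and (233,374). Plate candidates are (409,260), which seems to have ears, and (470,251), which looks like a plain rectangle. I'll check both in one close crop.

```bash
python3 - <<'E'
from h import *
im,c=load("top0")
a=cv2.resize(im[225:290,385:500],None,fx=6.5,fy=6.5,interpolation=cv2.INTER_CUBIC)[:, :747]
b=cv2.resize(im[225:307,240:340],None,fx=6.5,fy=6.5,interpolation=cv2.INTER_CUBIC)
H=max(a.shape[0],b.shape[0]); o=np.zeros((H,a.shape[1]+b.shape[1],3),np.uint8); o[:a.shape[0],:a.shape[1]]=a;o[:b.shape[0],a.shape[1]:]=b
o=cv2.resize(o,None,fx=.57,fy=.57,interpolation=cv2.INTER_AREA); print(o.shape); cv2.imwrite("pics/crop0.png",o)
hsv=cv2.cvtColor(im,cv2.COLOR_BGR2HSV)
# plates: darker than paper
g=cv2.cvtColor(im,cv2.COLOR_BGR2GRAY)
for n,(x0,y0,x1,y1),z in [("eared",(385,236,437,285),8),("plain",(443,230,500,275),8)]:
    s=g[y0:y1,x0:x1]; pap=np.percentile(s,90); m=(s<pap-18).astype(np.uint8)
    cs,_=cv2.findContours(m,cv2.RETR_EXTERNAL,cv2.CHAIN_APPROX_NONE); k=max(cs,key=cv2.contourArea)+[x0,y0]
    P=np.array([plane(c,u,v,z)[:2] for u,v in k[:,0]],np.float32); print(n,pap,cv2.contourArea(k),cv2.minAreaRect(P),cv2.minAreaRect(k))
s=hsv[225:307,240:340]; m=((s[:,:,1]<60)).astype(np.uint8)
cs,_=cv2.findContours(m,cv2.RETR_EXTERNAL,cv2.CHAIN_APPROX_NONE); k=max(cs,key=cv2.contourArea)+[240,225]
P=np.array([plane(c,u,v,8)[:2] for u,v in k[:,0]],np.float32); print("base",cv2.minAreaRect(P),cv2.boxPoints(cv2.minAreaRect(k)))
E
```

```text
(304, 796, 3)
eared 218.0 625.5 ((483.4707336425781, -155.4490203857422), (53.14714050292969, 100.87467193603516), 22.471229553222656) ((408.845947265625, 259.50494384765625), (21.071617126464844, 39.50928497314453), 66.37062072753906)
plain 218.0 748.5 ((502.20184326171875, -313.9136047363281), (53.87439727783203, 100.92909240722656), 4.306604385375977) ((470.3360900878906, 251.19674682617188), (21.094829559326172, 39.20197677612305), 84.80557250976562)
base ((473.5706787109375, 142.0841064453125), (120.1773452758789, 166.5909423828125), 18.792308807373047) [[251.86996 253.93756]
 [314.25034 232.02014]
 [329.9974  276.83875]
 [267.61703 298.75616]]
```

View pics/crop0.png

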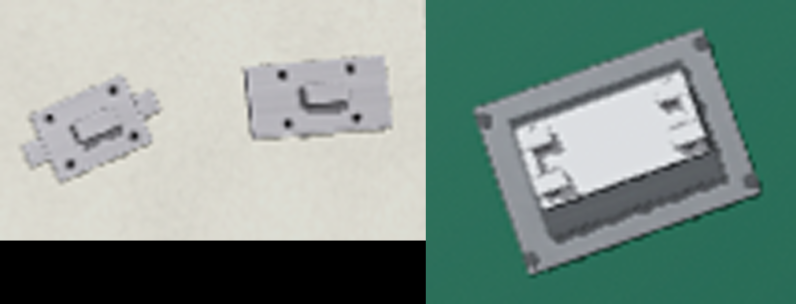

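The crop settles it. The left plate at top pixel (409,260) has ears at both ends, so that's the one to fit. The right plate at (470,251) is a plain rectangle. The grey bracket with its aluminium carrier is at (291,266). The sizes agree: the plate measures 53x101 mm against 50x98 and the base 120x167 mm against 120x166. Next I'll work out the move above the plate.

```bash
cat >> h.py <<'E'
def plan(x,y,z,ydeg):
    s=arm.read_state(); r=R.from_quat(s["ee_rot"]); M=r.as_matrix()
    d=M.T@(np.array([x,y,z])-s["position"])
    ty=np.array([np.cos(np.radians(ydeg)),np.sin(np.radians(ydeg)),0]); tz=np.array([0,0,-1.])
    T=np.column_stack([np.cross(ty,tz),ty,tz])
    print("t",s["clock"],"pos",s["position"].round(1),"shift mm",d.round(1),"turn deg",np.degrees((r.inv()*R.from_matrix(T)).as_rotvec()).round(2),"F",s["contact_force"].round(1),"T",s["wrist_torque"].round(2),"w",round(s["gripper_width"],1),round(s["grasp_force"],1))
E
python3 -c "
from h import *
plan(483.5,-155.4,200,202.5)"
```

```text
t 0.15 pos [ 189.8 -595.1  255.5] shift mm [-413.3  329.6   56. ] turn deg [ 8.000e-02  7.000e-02 -9.482e+01] F [-0.3 -0.6  0.3] T [ 0.03 -0.03 -0.03] w 85.5 0.0
```

```bash
python3 -m pendant '[[-0.0344,0.0275,0.0045,0,0,0,0.085],[-0.0344,0.0275,0.0045,0,0,0,0.085],[-0.0344,0.0275,0.0045,0,0,0,0.085],[-0.0344,0.0275,0.0045,0,0,0,0.085],[-0.0344,0.0275,0.0045,0,0,0,0.085],[-0.0344,0.0275,0.0045,0,0,0,0.085],[-0.0344,0.0275,0.0045,0,0,0,0.085],[-0.0344,0.0275,0.0045,0,0,0,0.085],[-0.0344,0.0275,0.0045,0,0,0,0.085],[-0.0344,0.0275,0.0045,0,0,0,0.085],[-0.0344,0.0275,0.0045,0,0,0,0.085],[-0.0344,0.0275,0.0045,0,0,0,0.085]]'
python3 -m pendant '[[0,0,0,0,0,-8.5,0.085],[0,0,0,0,0,-8.5,0.085],[0,0,0,0,0,-8.5,0.085],[0,0,0,0,0,-8.5,0.085],[0,0,0,0,0,-8.5,0.085],[0,0,0,0,0,-8.5,0.085],[0,0,0,0,0,-8.5,0.085],[0,0,0,0,0,-8.5,0.085],[0,0,0,0,0,-8.5,0.085],[0,0,0,0,0,-8.5,0.085],[0,0,0,0,0,-8.5,0.085],[0,0,0,0,0,0,0.085]]'
python3 -c "
from h import *
plan(483.5,-155.4,150,202.5)
im,c=shot('wrist','w1')
print(pix(c,[483.5,-155.4,8]))
"
```

```text
clock: 1.35
position: [483.5, -153.8, 202.1]
ee_rot: [-0.154, 0.988, 0.0, -0.0]
contact_force: [0.1, -0.6, -0.9]
gripper_width: 85.0
grasp_force: 0.0
clock: 2.55
position: [482.8, -155.5, 202.1]
ee_rot: [0.825, -0.565, -0.0, 0.0]
contact_force: [-0.3, 0.2, 0.8]
gripper_width: 85.0
grasp_force: 0.0
t 2.55 pos [ 482.8 -155.5  202.1] shift mm [ 0.2 -0.8 52.1] turn deg [ 0.03  0.02 -1.32] F [-0.3  0.2  0.8] T [0.02 0.01 0.07] w 85.0 0.0
[319.1 209.6]
```

View pics/w1.png

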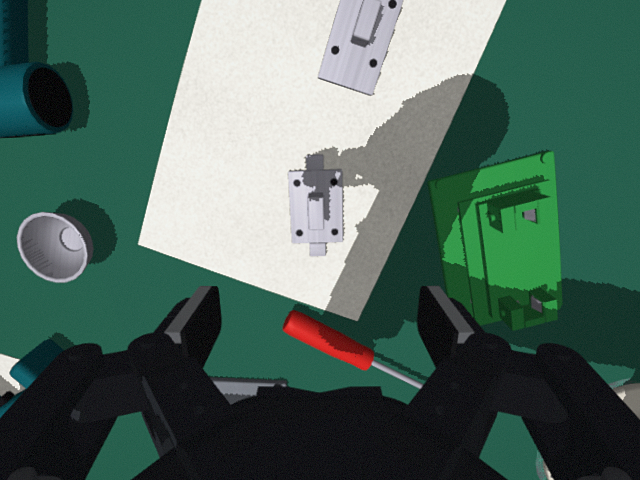

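The wrist view shows the eared plate with body corners at about (289,171), (342,169), (344,241) and (292,243), and its far ear end near (315,153). The plain plate is at (362,45), and the screwdriver lies well clear.

```bash
python3 - <<'E'
from h import *
im,c=load("w1")
P=np.array([plane(c,u,v,8)[:2] for u,v in [(289,171),(342,169),(344,241),(292,243)]])
print(P,P.mean(0)); 
e=P[3]-P[0]+P[2]-P[1]; print(np.degrees(np.arctan2(e[1],e[0])), [np.linalg.norm(P[i]-P[i-1]) for i in range(4)])
m=P.mean(0); plan(m[0],m[1],37,202.5)
E
```

```text
[[ 522.1 -179.1]
 [ 477.8 -198.2]
 [ 449.9 -135.2]
 [ 496.  -115.2]] [ 486.45  -156.925]
113.05130091647304 [np.float64(69.02477815973043), np.float64(48.24209779849961), np.float64(68.90145136352355), np.float64(50.251467640259044)]
t 2.6 pos [ 482.8 -155.5  202.1] shift mm [  2.7  -3.  165.1] turn deg [ 0.02  0.02 -1.48] F [-0.5 -0.4  0.5] T [ 0.02  0.   -0.03] w 85.2 0.0
```

```bash
python3 -m pendant '[[0.0015,-0.002,0.04,0,0,-1.7,0.06],[0,0,0.04,0,0,0,0.05],[0,0,0.035,0,0,0,0.04],[0,0,0.03,0,0,0,0.04],[0,0,0.015,0,0,0,0.04],[0,0,0.005,0,0,0,0.04],[0,0,0,0,0,0,0.04]]'
python3 -m pendant '[[0,0,0,0,0,0,0.02],[0,0,0,0,0,0,0.0],[0,0,0,0,0,0,0.0],[0,0,0,0,0,0,0.0],[0,0,0,0,0,0,0.0]]'
python3 -c "
from h import *
plan(473.6,142.1,150,198.8)"
```

```text
clock: 3.3
position: [485.3, -156.3, 36.9]
ee_rot: [0.833, -0.553, -0.0, 0.0]
contact_force: [-0.2, 0.0, 0.0]
gripper_width: 40.1
grasp_force: 0.0
clock: 3.8
position: [486.3, -156.3, 38.7]
ee_rot: [0.833, -0.553, 0.001, -0.001]
contact_force: [-1.2, 1.0, 6.6]
gripper_width: 12.2
grasp_force: 61.5
t 3.8 pos [ 486.3 -156.3   38.7] shift mm [-279.6 -104.7 -111.4] turn deg [-0.13 -0.07  4.1 ] F [-1.2  1.   6.6] T [ 0.2   0.26 -0.04] w 12.2 61.5
```

```bash
python3 -m pendant '[[0,0,-0.01,0,0,0,0],[0,0,-0.03,0,0,0,0],[0,0,-0.04,0,0,0,0],[0,0,-0.03,0,0,0,0],[0,0,-0.01,0,0,0,0],[0,0,0,0,0,0,0]]'
python3 -c "
from h import *
plan(473.6,142.1,160,198.8)
im,c=shot('wrist','w2'); cv2.imwrite('pics/w2c.png',im[130:430,170:480])"
```

```text
clock: 4.4
position: [485.8, -156.2, 158.8]
ee_rot: [0.833, -0.553, 0.001, -0.001]
contact_force: [-0.2, -0.3, -2.0]
gripper_width: 12.4
grasp_force: 60.5
t 4.4 pos [ 485.8 -156.2  158.8] shift mm [-279.6 -104.7   -1.2] turn deg [-0.2  -0.06  4.07] F [-0.2 -0.3 -2. ] T [0.01 0.02 0.01] w 12.4 60.5
```

View pics/w2c.png

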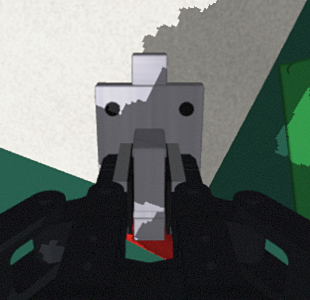

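The plate is held straight between the pads, with about 2 N of weight. Its far ear is centred at about (320,183) in the full image. I'll get the plate's position in the tool frame from the ear and body edges.

```bash
python3 - <<'E'
from h import *
im,c=load("w2"); s=arm.read_state(); M=R.from_quat(s["ee_rot"]).as_matrix()
for zz in (126,128,130):
  for n,u,v in [("earL",302,183),("earR",338,183),("bodyL",266,214),("bodyR",373,214)]:
    P=plane(c,u,v,zz); print(zz,n,(M.T@(P-s["position"])).round(1))
g=cv2.cvtColor(im,cv2.COLOR_BGR2GRAY)
print(g[170:225:1,310], g[195,290:350])
E
```

```text
126 earL [50.  -9.5 31.1]
126 earR [50.   6.4 31.1]
126 bodyL [ 35.9 -26.1  31.1]
126 bodyR [36.  22.4 31.1]
128 earL [50.3 -9.5 29.1]
128 earR [50.3  6.3 29.1]
128 bodyL [ 36.4 -25.7  29.1]
128 bodyR [36.4 22.1 29.1]
130 earL [50.6 -9.4 27.1]
130 earR [50.5  6.1 27.1]
130 bodyL [ 36.9 -25.4  27.1]
130 bodyR [37.  21.8 27.1]
[240 239 234 229 229 234 235 234 234 236 240 246 194  95  84 140 196 214
 212 214 214 215 217 212 212 210 210 211 210 210 208 212 209 208 205 205
 205 206 204 204 198 200 199 199 179 131 142 195 210 207 209 209 206 205
 206] [235 236 236 231 231 235 238 238 234 231 231 193 175 204 214 212 212 211
 211 209 210 210 208 209 206 207 210 207 207 206 205 202 204 201 201 202
 199 200 198 196 197 198 192 198 196 184 149 123 125 129 129 130 132 131
 128 132 132 132 130 129]
```

```bash
python3 -c "
from h import *
plan(454.3,198.9,220,198.8)"
```

```text
t 4.45 pos [ 484.7 -156.1  157.1] shift mm [-339.  -109.8  -62.7] turn deg [-0.01  0.04  4.05] F [ 0.   0.9 -2.8] T [ 0.03  0.01 -0.  ] w 12.5 60.5
```

```bash
python3 -m pendant '[[-0.034,-0.011,-0.006,0,0,0,0],[-0.034,-0.011,-0.006,0,0,0,0],[-0.034,-0.011,-0.006,0,0,0,0],[-0.034,-0.011,-0.006,0,0,0,0],[-0.034,-0.011,-0.006,0,0,0,0],[-0.034,-0.011,-0.006,0,0,0,0],[-0.034,-0.011,-0.006,0,0,0,0],[-0.034,-0.011,-0.006,0,0,0,0],[-0.034,-0.011,-0.007,0,0,0,0],[-0.034,-0.011,-0.007,0,0,0,0],[0,0,0,0,0,4,0],[0,0,0,0,0,0,0]]'
python3 -c "
from h import *
plan(454.3,198.9,220,198.8)
im,c=shot('wrist','w3')
print(pix(c,[473.6,142.1,58]),pix(c,[473.6,142.1,8]))
plan(454.3,198.9,220,198.8)
"
```

```text
clock: 5.65
position: [453.3, 200.1, 217.0]
ee_rot: [0.814, -0.581, -0.001, 0.002]
contact_force: [-0.3, -0.8, -1.7]
gripper_width: 12.5
grasp_force: 60.5
t 5.65 pos [453.3 200.1 217. ] shift mm [ 1.5 -0.6 -3. ] turn deg [ 0.28 -0.07  0.17] F [-0.3 -0.8 -1.7] T [-0.02  0.07 -0.02] w 12.5 60.5
[318.9 144.2] [318.6 142.2]
t 5.7 pos [453.3 199.4 217.1] shift mm [ 0.8 -0.7 -2.9] turn deg [ 0.27 -0.08  0.18] F [ 0.6 -0.1 -1.4] T [-0.04  0.   -0.  ] w 12.7 60.5
```

View pics/w3.png

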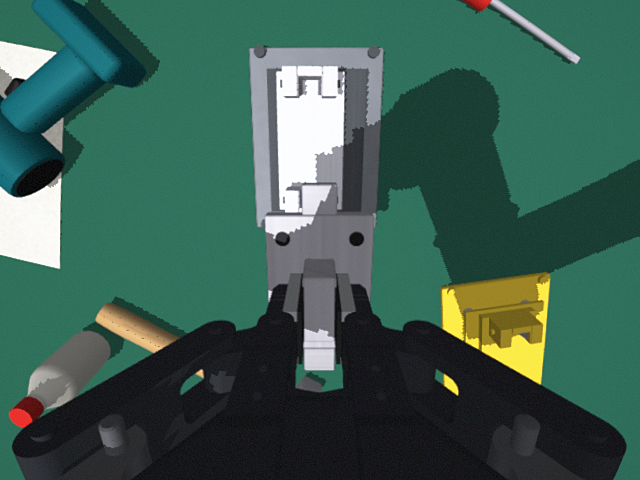

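The wrist view shows the base spanning columns 250-384, with the carrier floor at about 277-345, a little left of the base's middle. The far slot block is at about (310,80) and the near one is partly hidden at (290,200). I'll zoom in on the far slot.

```bash
python3 - <<'E'
from h import *
im,c=load("w3")
cv2.imwrite("pics/w3c.png",cv2.resize(im[40:115,245:390],None,fx=5.5,fy=5.5,interpolation=cv2.INTER_CUBIC))
s=arm.read_state(); M=R.from_quat(s["ee_rot"]).as_matrix()
print(s["position"], s["ee_rot"], R.from_quat(s["ee_rot"]).as_matrix()[:,1])
E
```

```text
[453.31380812 199.41857469 217.07757783] [ 0.81403032 -0.58081713 -0.00085019  0.00231683] [-0.94560158 -0.32529218  0.00475956]
```

View pics/w3c.png

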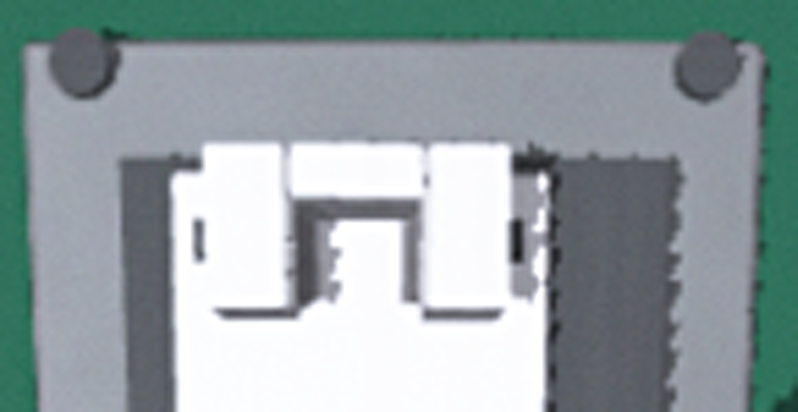

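The zoom shows the far slot's two wall tops, outer edges at crop columns 203 and 512, so the slot centre is at about u=309.7. The block's outer end is at about v=65.6. I'll convert these to tool-frame shifts.

```bash
python3 - <<'E'
from h import *
im,c=load("w3"); s=arm.read_state(); M=R.from_quat(s["ee_rot"]).as_matrix(); p=np.array([453.3,199.6,217.1])
f=lambda u,v,z:(M.T@(plane(c,u,v,z)-p)).round(1)
U=lambda a:245+(a+.5)/5.5-.5
V=lambda b:40+(b+.5)/5.5-.5
print("wall outer L/R",f(U(203),V(200),58),f(U(512),V(200),58))
print("block end",f(U(357),V(143),58),"slot end bevel",f(U(357),V(198),58), "wall front",f(U(250),V(308),58))
print("base far L/R",f(U(25),V(44),8),f(U(760),V(44),8), "base edge lower", f(252,200,8),f(379.5,200,8))
print("floor L/R",f(U(172),V(350),34),f(U(548),V(350),34))
print("ear now",f(303,184,217-30.7),f(337,184,217-30.7))
E
```

```text
wall outer L/R [111.3 -29.4 159.1] [111.3  13.  159.3]
block end [118.6  -8.3 159.2] slot end bevel [111.5  -8.3 159.2] wall front [ 97.2 -23.3 159.1]
base far L/R [142.3 -62.5 209. ] [142.4  55.  209.6] base edge lower [  5.9 -66.6 208.8] [  5.8  58.1 209.4]
floor L/R [ 93.5 -37.2 183. ] [ 93.4  19.9 183.3]
ear now [48.7 -8.1 30.8] [48.7  6.7 30.9]
```

```bash
python3 -m pendant '[[0.03,-0.003,0,0.25,-0.05,0.2,0],[0.028,-0.003,0.01,0,0,0,0],[0,0,0.03,0,0,0,0],[0,0,0.03,0,0,0,0],[0,0,0.025,0,0,0,0],[0,0,0.014,0,0,0,0],[0,0,0,0,0,0,0],[0,0,0,0,0,0,0]]'
python3 -c "
from h import *
plan(473.6,142.1,96,198.8)
im,c=shot('wrist','w4')
cv2.imwrite('pics/w4c.png',cv2.resize(im[120:300,220:420],None,fx=3.3,fy=3.3,interpolation=cv2.INTER_CUBIC))
plan(473.6,142.1,96,198.8)
"
```

```text
clock: 6.5
position: [479.1, 146.3, 109.9]
ee_rot: [0.813, -0.583, 0.001, -0.001]
contact_force: [-0.8, -0.9, -1.8]
gripper_width: 12.5
grasp_force: 60.4
t 6.5 pos [479.1 146.3 109.9] shift mm [ 2.2  6.6 13.9] turn deg [-0.17  0.01 -0.11] F [-0.8 -0.9 -1.8] T [-0.    0.02 -0.02] w 12.5 60.4
t 6.55 pos [479.6 146.7 110.6] shift mm [ 2.5  7.2 14.6] turn deg [-0.28  0.04 -0.11] F [-0.3 -0.1 -0.7] T [ 0.04 -0.01 -0.05] w 12.3 60.4
```

View pics/w4c.png

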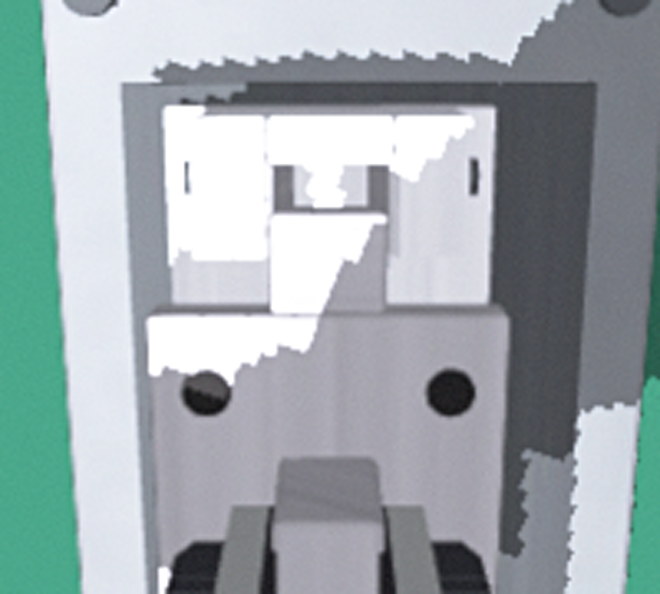

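The ear (crop columns 270-386, end at row 213) is almost centred on the far slot (columns 267-394). The slot's end edge is at row 165.

```bash
python3 - <<'E'
from h import *
im,c=load("w4"); s=arm.read_state(); M=R.from_quat(s["ee_rot"]).as_matrix(); p=np.array([479.3,146.5,110.0])
k=lambda a,b:(220+(a+.5)/3.3-.5,120+(b+.5)/3.3-.5)
f=lambda a,b,z:(M.T@(plane(c,*k(a,b),z)-p)).round(2)
zt=p[2]-30.7
print("ear",f(270,213,zt),f(386,213,zt)," body",f(148,315,zt),f(509,315,zt))
print("slot",f(267,165,58),f(394,165,58),"wall outer",f(168,150,58),f(493,150,58),"blockend",f(328,108,58))
E
```

```text
ear [49.36 -8.39 30.7 ] [49.36  6.91 30.63]  body [ 35.49 -25.12  30.79] [35.53 23.77 30.56]
slot [53.28 -9.82 52.01] [53.28  9.18 51.92] wall outer [ 55.49 -24.48  52.08] [55.59 23.9  51.84] blockend [61.68 -0.64 51.96]
```

```bash
python3 -m pendant '[[0,0.0005,0.005,0,0,0,0],[0,0,0.004,0,0,0,0],[0,0,0.002,0,0,0,0],[0,0,0.002,0,0,0,0],[0,0,0.0015,0,0,0,0],[0,0,0.0015,0,0,0,0],[0,0,0,0,0,0,0],[0,0,0,0,0,0,0]]'
python3 -c "
from h import *
plan(473.6,142.1,96,198.8)"
```

```text
clock: 7.35
position: [479.0, 147.0, 95.0]
ee_rot: [0.813, -0.583, 0.001, -0.002]
contact_force: [-2.0, -1.1, 5.2]
gripper_width: 12.3
grasp_force: 61.4
t 7.35 pos [479. 147.  95.] shift mm [ 2.9  6.6 -1.1] turn deg [-0.28  0.05 -0.09] F [-2.  -1.1  5.2] T [-0.03  0.67  0.11] w 12.3 61.4
```

Contact is light at 7 N, with a side force towards tool +y that suggests a bevel. I'll step that way.

```bash
python3 -m pendant '[[0,0.0005,0,0,0,0,0],[0,0.0005,0,0,0,0,0],[0,0,0,0,0,0,0],[0,0,0,0,0,0,0]]'
python3 -c "
from h import *
plan(473.6,142.1,96,198.8)"
```

```text
clock: 7.75
position: [478.7, 147.0, 94.9]
ee_rot: [0.813, -0.583, 0.001, -0.003]
contact_force: [-0.0, -0.9, 5.5]
gripper_width: 12.7
grasp_force: 61.3
t 7.75 pos [478.7 147.   94.9] shift mm [ 3.   6.4 -1.2] turn deg [-0.38  0.06 -0.09] F [-0.  -0.9  5.5] T [-0.13 -0.11  0.02] w 12.7 61.3
```

```bash
python3 -m pendant '[[0,0.0005,0,0,0,0,0],[0,0,0,0,0,0,0],[0,0,0,0,0,0,0]]'
python3 -c "
from h import *
plan(473.6,142.1,96,198.8)"
python3 -m pendant '[[0,0.0005,0,0,0,0,0],[0,0,0,0,0,0,0],[0,0,0,0,0,0,0]]'
python3 -c "
from h import *
plan(473.6,142.1,96,198.8)"
```

```text
clock: 8.05
position: [478.6, 147.0, 95.0]
ee_rot: [0.813, -0.583, 0.002, -0.003]
contact_force: [1.3, -0.5, 5.5]
gripper_width: 12.8
grasp_force: 61.4
t 8.05 pos [478.6 147.   95. ] shift mm [ 3.   6.3 -1.1] turn deg [-0.43  0.07 -0.09] F [ 1.3 -0.5  5.5] T [-0.22 -0.29 -0.02] w 12.8 61.4
clock: 8.35
position: [478.4, 146.9, 95.0]
ee_rot: [0.813, -0.583, 0.002, -0.004]
contact_force: [3.8, -1.7, 4.3]
gripper_width: 12.7
grasp_force: 61.3
t 8.35 pos [478.4 146.9  95. ] shift mm [ 3.   6.  -1.1] turn deg [-0.46  0.08 -0.09] F [ 3.8 -1.7  4.3] T [-0.21 -1.1  -0.06] w 12.7 61.3
```

Side force now opposes further +y and the tool isn't following, so the ears are either held in the slots or stuck by friction. I'll go back to the balance point and press 2 mm to see how stiff it is.

```bash
python3 -m pendant '[[0,-0.0008,0.001,0,0,0,0],[0,0,0.001,0,0,0,0],[0,0,0,0,0,0,0],[0,0,0,0,0,0,0]]'
python3 -c "
from h import *
plan(473.6,142.1,96,198.8)"
```

```text
clock: 8.75
position: [478.6, 147.0, 93.3]
ee_rot: [0.813, -0.583, 0.002, -0.003]
contact_force: [1.3, -2.3, 9.5]
gripper_width: 12.3
grasp_force: 61.9
t 8.75 pos [478.6 147.   93.3] shift mm [ 3.   6.3 -2.8] turn deg [-0.39  0.06 -0.07] F [ 1.3 -2.3  9.5] T [-0.18 -0.32 -0.06] w 12.3 61.9
```

Stiffness is 3 N/mm, so only the table is giving: the ears are still resting at the mouth. I'll take a close look here, where ear and wall are at nearly the same depth.

```bash
python3 -c "
from h import *
im,c=shot('wrist','w5')
cv2.imwrite('pics/w5c.png',cv2.resize(im[140:225,260:380],None,fx=6.5,fy=6.5,interpolation=cv2.INTER_CUBIC))
plan(473.6,142.1,96,198.8)
"
```

```text
t 8.8 pos [478.6 146.9  93.3] shift mm [ 3.   6.3 -2.8] turn deg [-0.39  0.06 -0.08] F [ 1.6 -1.1  8.9] T [-0.18 -0.29 -0.01] w 12.6 61.9
```

View pics/w5c.png

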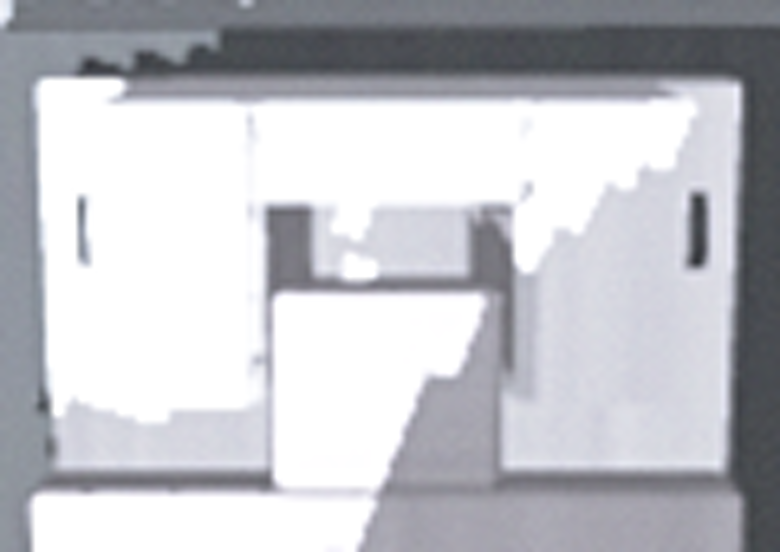

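Ear (columns 272-498) and slot (clear 266-512) agree to about 0.4 mm across. I'll solve each feature's height from its known width to see whether the ears are on the wall tops or already down at the clips.

```bash
python3 - <<'E'
from h import *
from scipy.optimize import brentq
def run(f,x0,y0,sc,items,p,ht=None):
    im,c=load(f); print(f,"cam",np.round(c["xyz"],1),"tcp",p)
    k=lambda a,b:(x0+(a+.5)/sc-.5,y0+(b+.5)/sc-.5)
    for n,a,b,row,w in items:
        g=lambda z:np.linalg.norm(plane(c,*k(a,row),z)-plane(c,*k(b,row),z))-w
        z=brentq(g,-40,p[2]+40); print(n,"z from width",round(z,1),"rel TCP",round(p[2]-z,1))
run("w2",170,130,1,[("body",96.5,203.5,85,50),("ear",131.5,168,60,16)],[485.2,-156,158])
run("w4",220,120,3.3,[("body",148,509,315,50),("ear",270,386,213,16),("floor",164,497,130,56)],[479.3,146.5,110])
run("w5",260,140,6.5,[("body",32,742,490,50),("ear",272,498,293,16),("slot18",266,512,210,18),("bevel21",250,533,210,21),("floor",38,741,90,56)],[478.6,147,93.3])
im,c=load("w5"); s=arm.read_state(); M=R.from_quat(s["ee_rot"]).as_matrix(); p=np.array([478.6,147,93.3])
k=lambda a,b:(260+(a+.5)/6.5-.5,140+(b+.5)/6.5-.5)
f=lambda a,b,z:(M.T@(plane(c,*k(a,b),z)-p)).round(2)
print("ear",f(272,293,62.6),f(498,293,62.6),"body",f(32,490,62.6),f(742,490,62.6))
for z in (53.5,55): print("slot end",z,f(266,205,z),f(512,205,z),"block end",f(389,97,z))
print("floor",f(38,90,31),f(741,90,31))
E
```

```text
w2 cam [ 514.3 -221.9  275.1] tcp [485.2, -156, 158]
body z from width 121.5 rel TCP 36.5
ear z from width 127.6 rel TCP 30.4
w4 cam [502.8  78.6 226.2] tcp [479.3, 146.5, 110]
body z from width 75.8 rel TCP 34.2
ear z from width 72.6 rel TCP 37.4
floor z from width 35.1 rel TCP 74.9
w5 cam [502.   79.  209.5] tcp [478.6, 147, 93.3]
body z from width 58.8 rel TCP 34.5
ear z from width 54.3 rel TCP 39.0
slot18 z from width 47.0 rel TCP 46.3
bevel21 z from width 44.7 rel TCP 48.6
floor z from width 30.9 rel TCP 62.4
ear [48.97 -8.65 30.71] [49.02  6.46 30.61] body [ 35.42 -25.39  30.83] [35.55 23.44 30.51]
slot end 53.5 [53.82 -9.49 39.81] [53.86  7.84 39.69] block end [61.33 -0.81 39.74]
slot end 55 [54.01 -9.43 38.31] [54.01  7.68 38.19] block end [61.43 -0.79 38.24]
floor [ 60.42 -28.75  62.43] [60.49 27.13 62.06]
```

Across the slot the ear and the floor edges agree (-1.1 against -0.8 mm). Along the plate, though, the carrier sits about 2 mm towards tool +x, and the side force points the same way. The near ear is probably on its end bevel, so I'll lighten the load, step +x and test again.

```bash
python3 -m pendant '[[0,0,-0.002,0,0,0,0],[0.001,0,0,0,0,0,0],[0.001,0,0,0,0,0,0],[0,0,0,0,0,0,0],[0,0,0,0,0,0,0]]'
python3 -c "
from h import *
plan(473.6,142.1,96,198.8)"
python3 -m pendant '[[0,0,0.001,0,0,0,0],[0,0,0.001,0,0,0,0],[0,0,0,0,0,0,0],[0,0,0,0,0,0,0]]'
python3 -c "
from h import *
plan(473.6,142.1,96,198.8)"
```

```text
clock: 9.3
position: [478.1, 144.8, 93.7]
ee_rot: [0.813, -0.583, 0.001, -0.002]
contact_force: [1.8, 1.0, -1.2]
gripper_width: 12.4
grasp_force: 60.6
t 9.3 pos [478.1 144.8  93.7] shift mm [ 1.1  5.1 -2.3] turn deg [-0.22  0.06 -0.1 ] F [ 1.8  1.  -1.2] T [ 0.54 -0.47  0.09] w 12.4 60.6
clock: 9.7
position: [478.2, 144.5, 92.0]
ee_rot: [0.813, -0.583, 0.001, -0.002]
contact_force: [2.0, 0.1, -2.4]
gripper_width: 12.3
grasp_force: 60.5
t 9.7 pos [478.2 144.5  92. ] shift mm [ 0.8  5.1 -4. ] turn deg [-0.23  0.05 -0.11] F [ 2.   0.1 -2.4] T [ 0.18 -0.64  0.  ] w 12.3 60.5
```

The ears have dropped into the slots: at z=92 the only vertical load is the plate's weight. I'll relax the side force and go down to the clips.

```bash
python3 -m pendant '[[0,-0.0006,0.001,0,0,0,0],[0,0,0.002,0,0,0,0],[0,0,0.002,0,0,0,0],[0,0,0.002,0,0,0,0],[0,0,0,0,0,0,0]]'
python3 -c "
from h import *
plan(473.6,142.1,72.7,198.8)"
python3 -m pendant '[[0,0,0.002,0,0,0,0],[0,0,0.001,0,0,0,0],[0,0,0,0,0,0,0]]'
python3 -c "
from h import *
plan(473.6,142.1,72.7,198.8)"
```

```text
clock: 10.2
position: [479.2, 144.9, 85.9]
ee_rot: [0.813, -0.583, 0.001, -0.002]
contact_force: [-0.5, 0.4, 6.6]
gripper_width: 12.8
grasp_force: 61.6
t 10.2 pos [479.2 144.9  85.9] shift mm [ 0.9  6.2 13.2] turn deg [-0.27  0.03 -0.08] F [-0.5  0.4  6.6] T [-0.03  0.08 -0.  ] w 12.8 61.6
clock: 10.5
position: [479.4, 145.0, 83.5]
ee_rot: [0.813, -0.583, 0.001, -0.002]
contact_force: [-1.7, -1.5, 9.9]
gripper_width: 12.4
grasp_force: 62.0
t 10.5 pos [479.4 145.   83.5] shift mm [ 0.9  6.5 10.8] turn deg [-0.32  0.03 -0.07] F [-1.7 -1.5  9.9] T [-0.1   0.31  0.03] w 12.4 62.0
```

```bash
python3 -m pendant '[[0,0.0004,0.002,0,0,0,0],[0,0,0.001,0,0,0,0],[0,0,0,0,0,0,0]]'
python3 -m pendant '[[0,0,0.002,0,0,0,0],[0,0,0.001,0,0,0,0],[0,0,0,0,0,0,0]]'
python3 -c "
from h import *
plan(473.6,142.1,72.7,198.8)"
```

```text
clock: 10.8
position: [479.4, 145.0, 81.0]
ee_rot: [0.813, -0.583, 0.002, -0.003]
contact_force: [-1.8, -0.4, 11.4]
gripper_width: 12.8
grasp_force: 62.3
clock: 11.1
position: [479.5, 145.1, 78.2]
ee_rot: [0.813, -0.582, 0.002, -0.003]
contact_force: [-0.7, -0.6, 13.3]
gripper_width: 12.9
grasp_force: 62.5
t 11.1 pos [479.5 145.1  78.2] shift mm [0.9 6.6 5.5] turn deg [-0.39  0.03 -0.04] F [-0.7 -0.6 13.3] T [-0.15  0.39  0.06] w 12.9 62.5
```

```bash
python3 -m pendant '[[0,0,0.002,0,0,0,0],[0,0,0.001,0,0,0,0],[0,0,0,0,0,0,0]]'
python3 -m pendant '[[0,0,0.002,0,0,0,0],[0,0,0.001,0,0,0,0],[0,0,0,0,0,0,0]]'
python3 -m pendant '[[0,0,0.002,0,0,0,0],[0,0,0,0,0,0,0]]'
python3 -c "
from h import *
plan(473.6,142.1,72.7,198.8)"
```

```text
clock: 11.4
position: [479.0, 144.9, 74.6]
ee_rot: [0.813, -0.583, 0.001, -0.003]
contact_force: [0.2, -0.5, 7.0]
gripper_width: 12.3
grasp_force: 61.6
clock: 11.7
position: [479.1, 145.1, 71.1]
ee_rot: [0.813, -0.583, 0.001, -0.003]
contact_force: [-0.1, 1.0, 6.7]
gripper_width: 12.4
grasp_force: 61.5
clock: 11.9
position: [479.1, 145.0, 69.5]
ee_rot: [0.813, -0.583, 0.001, -0.002]
contact_force: [-0.9, 1.4, 11.6]
gripper_width: 12.9
grasp_force: 62.1
t 11.9 pos [479.1 145.   69.5] shift mm [ 1.   6.1 -3.2] turn deg [-0.31  0.04 -0.07] F [-0.9  1.4 11.6] T [0.1  0.47 0.06] w 12.9 62.1
```

Stiffness is back to 3 N/mm at floor height, so the plate is on the floor. One more gentle press to about 22 N will make sure the clips are over.

```bash
python3 -m pendant '[[0,0,0.0015,0,0,0,0],[0,0,0.0015,0,0,0,0],[0,0,0,0,0,0,0],[0,0,0,0,0,0,0]]'
python3 -c "
from h import *
plan(473.6,142.1,72.7,198.8)"
python3 -m pendant '[[0,0,-0.002,0,0,0,0],[0,0,-0.002,0,0,0,0],[0,0,-0.0015,0,0,0,0],[0,0,0,0,0,0,0],[0,0,0,0,0,0,0]]'
python3 -c "
from h import *
plan(473.6,142.1,72.7,198.8)"
```

```text
clock: 12.3
position: [479.1, 145.0, 67.5]
ee_rot: [0.813, -0.582, 0.001, -0.003]
contact_force: [-3.6, 0.5, 16.7]
gripper_width: 12.4
grasp_force: 63.0
t 12.3 pos [479.1 145.   67.5] shift mm [ 1.   6.1 -5.3] turn deg [-0.33  0.03 -0.05] F [-3.6  0.5 16.7] T [-0.02  1.06 -0.02] w 12.4 63.0
clock: 12.8
position: [479.1, 145.0, 71.3]
ee_rot: [0.813, -0.583, 0.001, -0.003]
contact_force: [-0.0, 0.8, 5.4]
gripper_width: 12.7
grasp_force: 61.4
t 12.8 pos [479.1 145.   71.3] shift mm [ 1.   6.1 -1.5] turn deg [-0.33  0.05 -0.08] F [-0.   0.8  5.4] T [ 0.16 -0.17 -0.01] w 12.7 61.4
```

Now a light pull test for the clips, then release.

```bash
python3 -m pendant '[[0,0,-0.002,0,0,0,0],[0,0,-0.0015,0,0,0,0],[0,0,0,0,0,0,0],[0,0,0,0,0,0,0]]'
python3 -m pendant '[[0,0,0.0018,0,0,0,0],[0,0,0,0,0,0,0],[0,0,0,0,0,0,0]]'
```

```text
clock: 13.2
position: [478.4, 144.8, 72.9]
ee_rot: [0.812, -0.583, 0.001, -0.002]
contact_force: [4.4, 1.8, -10.4]
gripper_width: 12.4
grasp_force: 59.3
clock: 13.5
position: [478.4, 144.8, 72.7]
ee_rot: [0.813, -0.583, 0.001, -0.002]
contact_force: [0.6, 2.4, -0.9]
gripper_width: 12.8
grasp_force: 60.8
```

The clips hold: about 8 N of pull with no lift. Releasing and retracting straight up.

```bash
python3 -m pendant '[[0,0,0,0,0,0,0.02],[0,0,0,0,0,0,0.04],[0,0,0,0,0,0,0.04],[0,0,0,0,0,0,0.04],[0,0,-0.01,0,0,0,0.04],[0,0,-0.03,0,0,0,0.04],[0,0,-0.04,0,0,0,0.04],[0,0,-0.04,0,0,0,0.04],[-0.03,0,-0.03,0,0,0,0.04],[-0.03,0,0,0,0,0,0.04],[0,0,0,0,0,0,0.04]]'
python3 -c "
from h import *
plan(454.3,198.9,220,198.8)
im,c=shot('wrist','w6')
cv2.imwrite('pics/w6c.png',cv2.resize(im[30:330,200:440],None,fx=2,fy=2,interpolation=cv2.INTER_CUBIC))"
```

```text
clock: 14.6
position: [458.5, 203.5, 224.8]
ee_rot: [0.813, -0.582, 0.001, -0.004]
contact_force: [0.5, -0.7, 0.3]
gripper_width: 40.1
grasp_force: 0.0
t 14.6 pos [458.5 203.5 224.8] shift mm [3.  5.6 4.7] turn deg [-0.48  0.16  0.06] F [ 0.5 -0.7  0.3] T [-0.02  0.03  0.01] w 40.1 0.0
```

View pics/w6c.png

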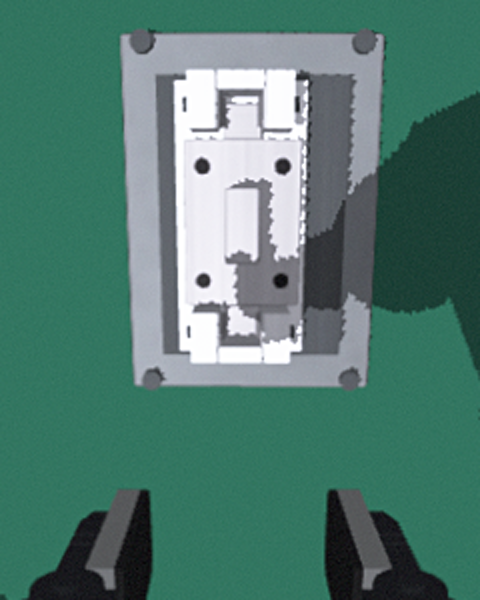

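The picture shows the plate level in the carrier, centred at crop (243,222), with both ears down in their slots at (243,120) and (243,320). The gripper is clear.

```bash
python3 -c "
from bench import arm
print(arm.job_done())"
```

```text
the job is handed in; nothing more can be done
None
```

The eared plate is in the bracket, sitting flat on the floor: the clips held it against a light pull before I let go, pressing stayed under about 20 N, nothing else was moved, and the job is handed in at about 15 s.

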